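# Collect the finished soap bars from the press tray

## Task

The little soap press under the sink has dropped its bars into its catch tray. Move the two full-length soap bars into the white caddy and set them down, without dropping them, so that both lie flat on the caddy's bottom side by side. Leave the short end piece where it lies in the tray.

Things in the scene. Friction and masses are not known exactly. Their poses are not given: they have to be found in the camera images.
- bar_a: Finished soap bar, cream, an oblong block 74 (its x, long) x 42 (its y) x 30 mm high (z), about 95 g; origin at the centre of its underside, z up. It lies flat on the floor (5 mm above the work surface) of an aluminium catch tray, in one row with bar_b and end_piece, about 105 mm apart, in any order, long sides roughly along the robot's x.
- bar_b: Second finished soap bar, the same as bar_a, in the same tray. The tray is 170 x 350 mm outside, long along the row; its walls, 5 mm thick, rise 12 mm over its floor. A soap press with a 280 mm tall frame stands past the tray's left (+y) end, its foot 40 mm from that end; a small chute slopes from it to the tray.
- end_piece: Short end piece of soap, same cream material and section as the bars but only 36 mm long (x), 42 mm wide (y), 30 mm high; origin at the centre of its underside. It lies in the same tray and must stay there.
- caddy: Loose shallow white plastic open box, 0.7 kg, right (-y) of the tray: 180 mm along its x, 300 mm along its y, 50 mm high, walls and floor 5 mm thick, so 170 x 290 mm inside. Origin at the centre of its underside, z up; inner floor 5 mm above it. Beyond tray and caddy, from x = 0.78, stands a fixed grey shelf riser 80 mm high with a bottle, valve, scoop and brush on it.
There are look-alikes about, which are no part of the job. What is shaped like the bar_b but blue or orange is not meant.

How it is judged:
By the outcome, as a careful person would: the job done as asked, in the order asked, and still so for the second after the job is handed in, with the robot touching nothing.
It also fails if it takes over 58 s, if anything falls off the work surface, if the arm or the gripper's body presses on something with over 40 N, if the wrist force passes 120 N, or if a joint passes its speed limit or range.

## Robot

A 7-joint arm with a two-finger parallel gripper is mounted at the origin on the work surface. World frame = base frame: x ahead of the robot, y to its left, z up, the work surface at z = 0. Lengths are in m, angles in rad, forces in N, time in s.
With the tool pointing down it reaches from about 0.4 to 0.85 m from the base axis. Payload 10.4 kg.
Tool frame: the origin (TCP) lies at the very end of the fingers, on their centre line; the grasp point (between the pads) lies 19 mm behind it; z points along the fingers, y is the line along which they close (so a half turn about z gives the same grasp; the last joint's range is limited). The gripper opens to 85 mm and grips with 20 to 120 N. Pads are 22 mm wide; open, the fingers measure 114 mm over their backs; the gripper's body (76 mm by 85 mm) begins 54 mm behind the grasp point. The pads swing forward as they close: fully open they stand 13 mm farther back than shut.
Start: joints at [1.15, 0.332, -0.065, 1.46, 0.022, 1.35, -0.088], TCP at [0.242, -0.576, 0.231] pointing down, gripper open.
Joint ranges: [-2.6, 2.6], [-0.5, 2.12], [-1.47, 1.34], [0.16, 2.42], [-1.27, 4.41], [0.06, 2.06], [-2.6, 2.6]. Speed limits (rad/s): [2.22, 2.22, 2.79, 2.79, 3.14, 3.14, 3.14].

## Interface

Orientations are given as a unit quaternion [x, y, z, w].
In Python, from workcell import * gives the robot as it stands.
- The arm moves only by the tool step_arm, never from a script. Its argument "commands" is one flat list of numbers, 7 for each row, row after row: the finger opening in mm, from 0 to 85.4, then the shift along the world's x, y, z as a fraction of full scale, then the turn, a rotation vector about the world's x, y, z as a fraction of full scale. A call has exactly 10 rows; each row is the pose to reach, as a shift and turn from the pose commanded when the call began, turning the shorter way round; what a row does not reach only later rows make up. Full scale, the value 1, is 0.6 m for a shift and pi rad for a turn. A row lasts 1/8 s, in which the tool goes at most 62.5 mm and 10.7 degrees, less where a joint would pass 70% of its speed; a pose out of reach is approached as far as the arm can. A call with a number of a shift or a turn outside -1 to 1 is refused whole. A call with a gripper value outside its range is refused whole. The fingers move at their own pace and stop on an object; "squeeze" is the grip in N (left out, the last holds). Time passes only in rows, so rows that repeat a pose let the fingers close, or fill a call up. It gives the time, the measured TCP pose, the force, the opening and the grip force at its end, in the units of the state.
- get_obs(): the state, without advancing time (a new reading comes with each control period).
- camera(name): name is "scene" or "side" or "wrist"; returns the picture (400x640x3 uint8, red, green, blue); there is no depth.
- camera_params(name): a dict with "mtx" (3x3 intrinsics, pixels), "extrinsics" (4x4, takes a point from world to camera coordinates); the wrist camera has in their place "tool_from_camera" (4x4, takes a point from camera to tool coordinates, whose origin is the TCP and whose axes are the flange's). Camera axes: x right, y down, z forward; pixel columns grow to the right and rows downward; lengths in m; the calibration is good to about 2 mm. A picture is of the moment at which its call begins: read the wrist's pose just before it. camera_params takes no time and is no camera call.
- hand_in(): hands the job in; it is judged then, once.
The state is a dict: "clock": time; "joint_pos": joint angles; "joint_velocities": joint speeds; "tau": joint torques, N m; "position": TCP position; "ee_rot": TCP orientation; "ft_force": force on the tool from outside, world axes, zero at the start; "torque": the same for the moment, N m; "grip_width": opening from 0.0 (shut) to 1.0 (fully open); "grasp_force": force on a finger pad.
Only numpy, scipy, OpenCV 4.12 (cv2) and the standard library are available. Lean on these libraries where they do the work, as an engineer would, in place of code of your own. Each camera call takes 0.05 s, during which the arm holds its last target. There are 200 camera calls.

## Working session

There is one attempt and no reset: what is moved stays moved. The work goes in short steps, Python scripts to look and compute and a tool call to move; the robot and the scene stay as the last step left them, time stands still between calls to the robot, and variables do not carry over. Pictures are saved under pics/ and viewed, at most 10 in all, crops included, and the job is handed in when it is done.

Besides the shell and the picture viewer there is one more tool, called after "Call:" in YAML: its name, and indented under it one key for each argument. step_arm: Moves the arm, as the interface text tells. Its arguments: {"type":"object","properties":{"commands":{"type":"array","items":{"type":"number"}},"squeeze":{"type":"number"}},"required":["commands"]}

```bash
mkdir -p pics
python3 - <<'E'
from workcell import *
import cv2
o=get_obs();print(o)
for n in("scene","side"):
    im=camera(n);cv2.imwrite(f"pics/{n}0.png",im[:,:,::-1]);p=camera_params(n);print(n,p)
print(camera_params("wrist"))
E
```

```text
{'clock': 0.0, 'joint_pos': array([ 1.1504004 ,  0.33288644, -0.06472595,  1.46094771,  0.02158679,
        1.349895  , -0.08852927]), 'joint_velocities': array([ 0.00033667,  0.00046633, -0.00040321,  0.00020578, -0.00076595,
        0.00019437,  0.0004442 ]), 'tau': array([-1.86951011e-04, -6.25452375e+01,  4.90501116e-02, -3.91601264e+01,
        1.61408808e-02,  9.87851643e-03,  2.02619566e-05]), 'position': array([ 0.24198374, -0.57584364,  0.23050384]), 'ee_rot': array([ 9.80283338e-01,  1.97595695e-01, -1.64612220e-04, -7.01689415e-04]), 'ft_force': array([ 0.23601454, -0.10492088, -0.65440455]), 'torque': array([-0.05553323,  0.02650074,  0.01851662]), 'grasp_force': 0.0, 'grip_width': 0.9989841840274044}
scene {'mtx': array([[417.55107654,   0.        , 327.57119417],
       [  0.        , 417.55107654, 203.3699347 ],
       [  0.        ,   0.        ,   1.        ]]), 'extrinsics': array([[-0.69228208,  0.72161669,  0.00385642,  0.2842951 ],
       [ 0.58597623,  0.56525847, -0.58061581, -0.30302941],
       [-0.42116194, -0.39969015, -0.81416854,  1.10886146],
       [ 0.
[... 400 characters left out ...]
2],
       [ 1.76485036e-01, -7.48107332e-01, -6.39678397e-01,
         1.14231843e+00],
       [ 0.00000000e+00,  0.00000000e+00,  0.00000000e+00,
         1.00000000e+00]])}
{'mtx': array([[351.51866118,   0.        , 320.175843  ],
       [  0.        , 351.51866118, 198.34374014],
       [  0.        ,   0.        ,   1.        ]]), 'tool_from_camera': array([[-1.10869817e-03, -9.52606304e-01, -3.04203879e-01,
         7.68331324e-02],
       [ 9.99999245e-01, -8.95053067e-04, -8.41751720e-04,
         1.39701154e-03],
       [ 5.29579380e-04, -3.04204583e-01,  9.52606577e-01,
        -1.42875135e-01],
       [ 0.00000000e+00,  0.00000000e+00,  0.00000000e+00,
         1.00000000e+00]])}
```

View pics/scene0.png

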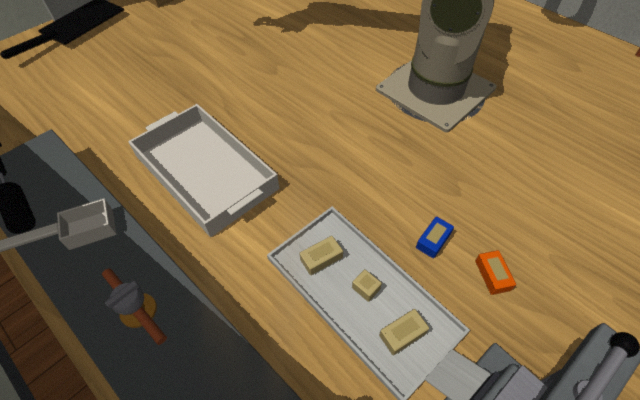

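View pics/side0.png

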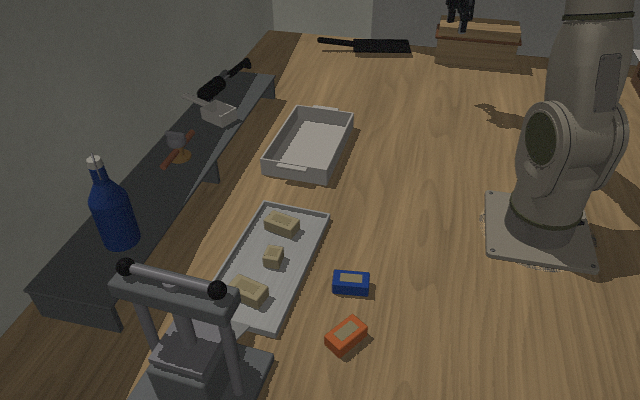

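The scene and side views show the tray row with a bar (scene 321,253), the short piece (367,285), a bar (404,331) nearest the press, and the caddy around (203,168). The blue and orange look-alikes are at (435,236) and (495,271).

```bash
cat > h.py <<'E'
from workcell import *
import cv2, numpy as np
from scipy.spatial.transform import Rotation as R
def pose(n,o=None):
    p=camera_params(n);K=p["mtx"]
    if n=="wrist":
        T=np.eye(4);T[:3,:3]=R.from_quat(o["ee_rot"]).as_matrix();T[:3,3]=o["position"]
        return K,T@p["tool_from_camera"]
    return K,np.linalg.inv(p["extrinsics"])
def cast(uv,K,C,z):
    uv=np.atleast_2d(uv).astype(float)
    d=np.c_[uv,np.ones(len(uv))]@np.linalg.inv(K).T@C[:3,:3].T
    return (C[:3,3]+d*((z-C[2,3])/d[:,2])[:,None])[:,:2]
def cream(im):
    h=cv2.cvtColor(im,cv2.COLOR_RGB2HSV)
    return cv2.morphologyEx(cv2.inRange(h,(18,45,70),(35,150,255)),cv2.MORPH_OPEN,np.ones((3,3)))
def blobs(m,lo,hi):
    return [c for c in cv2.findContours(m,cv2.RETR_EXTERNAL,cv2.CHAIN_APPROX_NONE)[0] if lo<cv2.contourArea(c)<hi]
def rect(P):
    (c,s,a)=cv2.minAreaRect((P*1000).astype(np.float32))
    if s[0]<s[1]: s=s[::-1];a+=90
    return np.round(c,1),np.round(s,1),round((a+90)%180-90,1)
E
python3 - <<'E'
from h import *
for n in("scene","side"):
    im=cv2.imread(f"pics/{n}0.png")[:,:,::-1].copy();K,C=pose(n)
    hs=cv2.cvtColor(im,cv2.COLOR_RGB2HSV)
    for q in ([(321,243),(405,331),(300,300),(210,160),(140,150),(50,100)] if n=="scene" else []): print(q,hs[q[1],q[0]])
    for c in blobs(cream(im),100,3000):
        M=cv2.moments(c);u=(M['m10']/M['m00'],M['m01']/M['m00']);print(n,np.round(u),cv2.contourArea(c),cast(u,K,C,.025).round(3))
K,C=pose("scene")
print("caddy rim",cast([(131,146),(197,106),(277,180),(210,231)],K,C,.05).round(3))
print("tray",cast([(332,209),(467,330),(404,398),(268,257)],K,C,.017).round(3))
E
```

```text
(321, 243) [ 23 101 176]
(405, 331) [ 23 109 161]
(300, 300) [ 18 136 173]
(210, 160) [ 17  24 199]
(140, 150) [ 19  26 108]
(50, 100) [ 18 138 165]
scene [427. 393.] 372.0 [[0.633 0.428]]
scene [631. 388.] 349.0 [[0.405 0.656]]
scene [404. 331.] 1221.0 [[0.581 0.342]]
scene [366. 285.] 548.0 [[0.561 0.241]]
scene [321. 255.] 971.5 [[0.574 0.139]]
scene [22. 36.] 417.5 [[ 0.662 -0.977]]
side [346. 330.] 201.0 [[0.372 0.39 ]]
side [249. 290.] 648.0 [[0.577 0.341]]
side [351. 278.] 137.5 [[0.387 0.263]]
side [272. 256.] 331.0 [[0.561 0.244]]
side [280. 223.] 564.5 [[0.574 0.14 ]]
caddy rim [[ 0.68  -0.341]
 [ 0.502 -0.343]
 [ 0.522 -0.039]
 [ 0.693 -0.038]]
tray [[0.479 0.078]
 [0.501 0.418]
 [0.662 0.407]
 [0.644 0.067]]
```

The two views agree: bars at about (0.578, 0.341) and (0.574, 0.140), end piece at (0.561, 0.242), caddy at about (0.60, -0.19) with yaw about -3°. I'll look at the caddy from close by first, since it is on the way.

Call:
step_arm:
  commands: [60,0.6,0.64,0.05,0,0,-0.14,60,0.6,0.64,0.05,0,0,-0.14,60,0.6,0.64,0.05,0,0,-0.14,60,0.6,0.64,0.05,0,0,-0.14,60,0.6,0.64,0.05,0,0,-0.14,60,0.6,0.64,0.05,0,0,-0.14,60,0.6,0.64,0.05,0,0,-0.14,60,0.6,0.64,0.05,0,0,-0.14,60,0.6,0.64,0.05,0,0,-0.14,60,0.6,0.64,0.05,0,0,-0.14]
  squeeze: 40

```text
clock: 1.35
position: [0.6035, -0.1888, 0.2606]
ee_rot: [1.0, -0.018, -0.0, -0.001]
ft_force: [-0.4, -0.2, 0.1]
grip_width: 0.703
grasp_force: 0.0
```

Run:
```python
from h import *
o=get_obs();im=camera("wrist");cv2.imwrite("pics/w1.png",im[:,:,::-1]);print(o["clock"],o["position"],R.from_quat(o["ee_rot"]).as_matrix().round(3).tolist(),o["grip_width"])
np.savez("w1.npz",position=o["position"],ee_rot=o["ee_rot"])
```

```text
1.35 [ 0.60349428 -0.18879062  0.26056372] [[0.999, -0.037, -0.001], [-0.037, -0.999, 0.002], [-0.001, -0.002, -1.0]] 0.7026802118706762
```

View pics/w1.png

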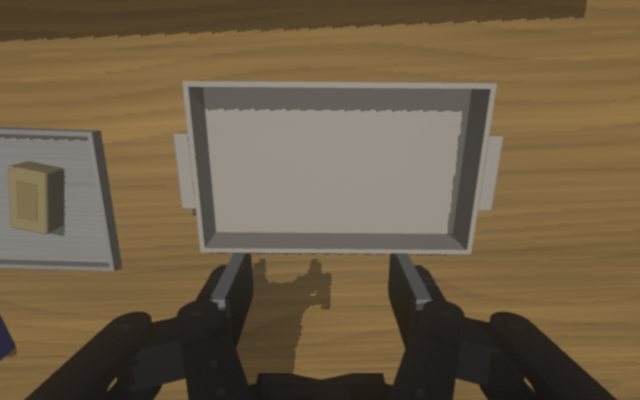

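The caddy is fully in view with rim corners (183,83), (495,84), (474,253) and (203,250), and it is empty. Next I compute its pose and fly over the tray.

Run:
```python
from h import *
o=np.load("w1.npz");K,C=pose("wrist",o)
P=cast([(183,83),(495,84),(474,253),(203,250)],K,C,.05);print(P.round(3),rect(P))
```

```text
[[ 0.689 -0.062]
 [ 0.676 -0.36 ]
 [ 0.498 -0.357]
 [ 0.513 -0.057]] (array([ 593.2, -209.4]), array([302.4, 178.4]), 87.6)
```

Call:
step_arm:
  commands: [60,0,0.72,0,0,0,0,60,0,0.72,0,0,0,0,60,0,0.72,0,0,0,0,60,0,0.72,0,0,0,0,60,0,0.72,0,0,0,0,60,0,0.72,0,0,0,0,60,0,0.72,0,0,0,0,60,0,0.72,0,0,0,0,60,0,0.72,0,0,0,0,60,0,0.72,0,0,0,0]

```text
clock: 2.65
position: [0.6029, 0.2372, 0.2613]
ee_rot: [1.0, -0.023, 0.0, 0.001]
ft_force: [0.1, -0.4, -0.7]
grip_width: 0.704
grasp_force: 0.0
```

Run:
```python
from h import *
o=get_obs();im=camera("wrist");cv2.imwrite("pics/w2.png",im[:,:,::-1]);print(o["position"])
np.savez("w2.npz",position=o["position"],ee_rot=o["ee_rot"])
K,C=pose("wrist",o)
for c in blobs(cream(im),500,9000):
    M=cv2.moments(c);u=(M['m10']/M['m00'],M['m01']/M['m00']);print(np.round(u),cv2.contourArea(c),cast(u,K,C,.03).round(4),rect(cast(c[:,0],K,C,.035)))
```

```text
[0.60288554 0.23724582 0.26134392]
[260. 337.] 1058.0 [[0.3782 0.3234]] (array([368.9, 329.4]), array([112.9,  48.3]), -26.1)
[357. 322.] 8660.0 [[0.396  0.1988]] (array([399.8, 201.5]), array([184.7, 137. ]), -8.6)
[284. 268.] 1220.5 [[0.476  0.2842]] (array([475.6, 285.6]), array([73.9, 42.4]), 87.3)
[319. 198.] 1257.0 [[0.5613 0.2382]] (array([562.6, 238.2]), array([41.6, 41. ]), -1.8)
[228. 184.] 2645.5 [[0.5822 0.3381]] (array([582.1, 337.1]), array([78.8, 43.7]), -15.2)
[411. 183.] 2666.0 [[0.5744 0.1362]] (array([574.1, 138.4]), array([76.1, 46.9]), -14.2)
```

View pics/w2.png

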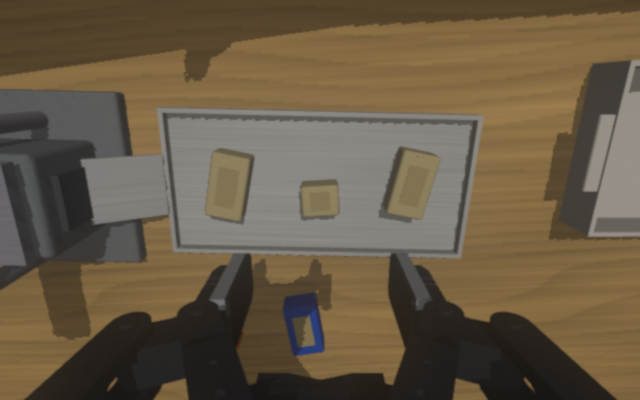

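The tray holds, left to right, a bar (228,184), the end piece (319,198) and a bar (411,183). Both bars are turned somewhat clockwise. I'll hover so the right-hand bar sits in the centre column, and measure there without side faces showing.

Call:
step_arm:
  commands: [60,0,-0.165,-0.05,0,0,0,60,0,-0.165,-0.05,0,0,0,60,0,-0.165,-0.05,0,0,0,60,0,-0.165,-0.05,0,0,0,60,0,-0.165,-0.05,0,0,0,60,0,-0.165,-0.05,0,0,0,60,0,-0.165,-0.05,0,0,0,60,0,-0.165,-0.05,0,0,0,60,0,-0.165,-0.05,0,0,0,60,0,-0.165,-0.05,0,0,0]

```text
clock: 3.95
position: [0.6022, 0.1408, 0.2313]
ee_rot: [1.0, -0.021, 0.0, 0.0]
ft_force: [-0.2, -0.3, 0.2]
grip_width: 0.704
grasp_force: 0.0
```

Run:
```python
from h import *
o=get_obs();im=camera("wrist");cv2.imwrite("pics/w3.png",im[:,:,::-1]);print(o["position"],R.from_quat(o["ee_rot"]).as_matrix()[:,0].round(3))
np.savez("w3.npz",position=o["position"],ee_rot=o["ee_rot"])
K,C=pose("wrist",o)
for c in blobs(cream(im),1500,9000):
    M=cv2.moments(c);u=(M['m10']/M['m00'],M['m01']/M['m00']);print(np.round(u),cv2.contourArea(c),cast(u,K,C,.03).round(4),rect(cast(c[:,0],K,C,.035)))
```

```text
[0.60215218 0.1407899  0.23133792] [ 0.999 -0.042  0.   ]
[228. 209.] 1581.0 [[0.5617 0.2365]] (array([563.1, 235.2]), array([45.8, 42. ]), -89.5)
[127. 194.] 3184.0 [[0.5833 0.3381]] (array([582.6, 333.3]), array([80.4, 50.1]), -15.1)
[325. 194.] 2905.5 [[0.5745 0.135 ]] (array([574.5, 135.2]), array([77.7, 41.7]), -14.7)
```

View pics/w3.png

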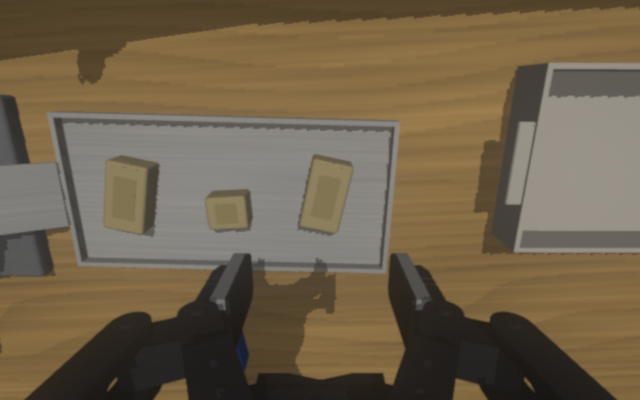

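The right bar sits at (325,194), giving (0.5745, 0.135) with yaw about -14.7° and a measured size of 78x42 mm, which fits. Next: align with it, descend, then close.

Call:
step_arm:
  commands: [58,-0.047,-0.01,-0.27,0,0,-0.068,58,-0.047,-0.01,-0.27,0,0,-0.068,58,-0.047,-0.01,-0.27,0,0,-0.068,58,-0.047,-0.01,-0.27,0,0,-0.068,58,-0.047,-0.01,-0.27,0,0,-0.068,58,-0.047,-0.01,-0.3,0,0,-0.068,58,-0.047,-0.01,-0.33,0,0,-0.068,58,-0.047,-0.01,-0.355,0,0,-0.068,58,-0.047,-0.01,-0.37,0,0,-0.068,58,-0.047,-0.01,-0.37,0,0,-0.068]

```text
clock: 5.25
position: [0.5735, 0.1347, 0.0085]
ee_rot: [0.992, -0.127, -0.001, 0.0]
ft_force: [0.3, 0.2, 1.0]
grip_width: 0.677
grasp_force: 0.0
```

Run:
```python
from h import *
o=np.load("w3.npz");K,C=pose("wrist",o)
print("caddy left rim",cast([(549,63),(515,251)],K,C,.05).round(4))
o=get_obs();print(o["position"],o["ft_force"],np.degrees(np.arctan2(*R.from_quat(o["ee_rot"]).as_matrix()[1::-1,0])))
im=camera("wrist");cv2.imwrite("pics/w4.png",im[:,:,::-1])
```

```text
caddy left rim [[ 0.6903 -0.0621]
 [ 0.5116 -0.0552]]
[0.57346902 0.13474588 0.00847906] [0.32006277 0.17501168 1.03845562] -14.641174128901362
```

View pics/w4.png

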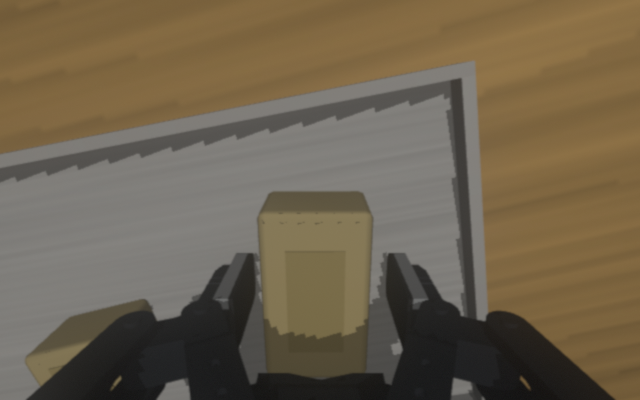

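The bar (columns 258–372) is centred and parallel between the open fingers, clear of the tray wall. The caddy reading agrees between the two wrist views: centre about (0.594, -0.209), yaw about -2.3°. Close and lift.

Call:
step_arm:
  commands: [34,0,0,0,0,0,0,34,0,0,0,0,0,0,34,0,0,0,0,0,0,34,0,0,0,0,0,0,34,0,0,0,0,0,0,34,0,0,0,0,0,0,34,0,0,0.02,0,0,0,34,0,0,0.05,0,0,0,34,0,0,0.1,0,0,0,34,0,0,0.16,0,0,0]
  squeeze: 40

```text
clock: 6.55
position: [0.5737, 0.1347, 0.107]
ee_rot: [0.992, -0.127, -0.0, 0.0]
ft_force: [-0.5, 0.1, -1.4]
grip_width: 0.481
grasp_force: 41.4
```

Held (41 mm, 41 N). Carry it to the far slot (0.592, -0.254) and square it to the caddy.

Call:
step_arm:
  commands: [34,0.002,-0.05,0.02,0,0,0.01,34,0.006,-0.13,0.03,0,0,0.02,34,0.01,-0.22,0.03,0,0,0.03,34,0.014,-0.31,0.03,0,0,0.04,34,0.018,-0.4,0.03,0,0,0.05,34,0.022,-0.49,0.03,0,0,0.06,34,0.026,-0.57,0.03,0,0,0.068,34,0.03,-0.63,0.03,0,0,0.068,34,0.03,-0.648,0.03,0,0,0.068,34,0.03,-0.648,0.03,0,0,0.068]

```text
clock: 7.8
position: [0.5919, -0.254, 0.1239]
ee_rot: [1.0, -0.021, 0.0, -0.0]
ft_force: [0.0, 0.7, -1.1]
grip_width: 0.484
grasp_force: 41.4
```

Run:
```python
from h import *
o=get_obs();print(o["position"],o["grip_width"],np.degrees(np.arctan2(*R.from_quat(o["ee_rot"]).as_matrix()[1::-1,0])))
im=camera("wrist");cv2.imwrite("pics/w5.png",im[:,:,::-1])
```

```text
[ 0.59193919 -0.25397842  0.12391214] 0.4842926835844053 -2.4431409059741016
```

View pics/w5.png

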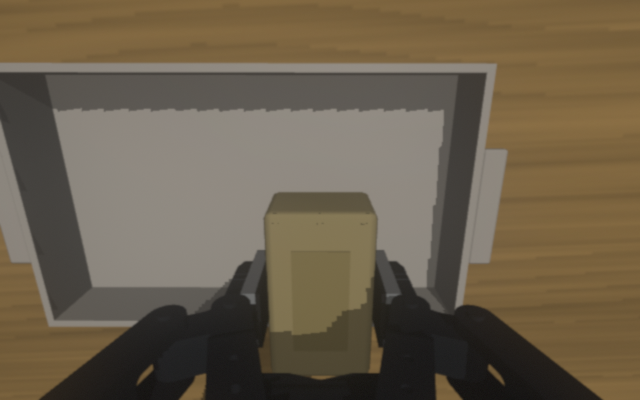

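The bar hangs square inside the caddy outline (rim columns ~20–490, rows 68–323), with the end wall well to the right. Lower it.

Call:
step_arm:
  commands: [34,0,0,-0.05,0,0,0,34,0,0,-0.1,0,0,0,34,0,0,-0.14,0,0,0,34,0,0,-0.165,0,0,0,34,0,0,-0.178,0,0,0,34,0,0,-0.184,0,0,0,34,0,0,-0.188,0,0,0,34,0,0,-0.191,0,0,0,34,0,0,-0.191,0,0,0,34,0,0,-0.191,0,0,0]

```text
clock: 9.1
position: [0.5924, -0.2542, 0.0101]
ee_rot: [1.0, -0.021, 0.001, 0.0]
ft_force: [-3.4, -0.2, 7.0]
grip_width: 0.487
grasp_force: 42.3
```

Contact (7 N). Release slowly, then rise.

Call:
step_arm:
  commands: [44,0,0,0,0,0,0,50,0,0,0,0,0,0,58,0,0,0,0,0,0,58,0,0,0,0,0,0,58,0,0,0,0,0,0,58,0,0,0.03,0,0,0,58,0,0,0.08,0,0,0,58,0,0,0.16,0,0,0,58,0,0,0.26,0,0,0,58,0,0,0.36,0,0,0]

```text
clock: 10.35
position: [0.5917, -0.2538, 0.2282]
ee_rot: [1.0, -0.021, 0.001, 0.0]
ft_force: [0.1, -0.8, -0.6]
grip_width: 0.68
grasp_force: 0.0
```

Call:
step_arm:
  commands: [58,0.022,0.985,0,0,0,0,58,0.022,0.985,0,0,0,0,58,0.022,0.985,0,0,0,0,58,0.022,0.985,0,0,0,0,58,0.022,0.985,0,0,0,0,58,0.022,0.985,0,0,0,0,58,0.022,0.985,0,0,0,0,58,0.022,0.985,0,0,0,0,58,0.022,0.985,0,0,0,0,58,0.022,0.985,0,0,0,0]

```text
clock: 11.6
position: [0.6034, 0.3415, 0.226]
ee_rot: [1.0, -0.019, -0.0, -0.001]
ft_force: [-0.3, 0.1, -0.2]
grip_width: 0.68
grasp_force: 0.0
```

Run:
```python
from h import *
o=get_obs();im=camera("wrist");cv2.imwrite("pics/w6.png",im[:,:,::-1]);print(o["position"],o["joint_velocities"].round(3),np.degrees(np.arctan2(*R.from_quat(o["ee_rot"]).as_matrix()[1::-1,0])))
K,C=pose("wrist",o)
for c in blobs(cream(im),1300,9000):
    M=cv2.moments(c);u=(M['m10']/M['m00'],M['m01']/M['m00']);print(np.round(u),cv2.contourArea(c),cast(u,K,C,.03).round(4),rect(cast(c[:,0],K,C,.035)))
```

```text
[0.60340094 0.34151979 0.22598495] [-0.345  0.249  0.029 -0.356  0.122  0.131 -0.284] -2.1529295655183516
[ 61. 350.] 3580.5 [[0.3972 0.6539]] (array([398.3, 652.5]), array([223.8,  32.1]), -50.8)
[ 27. 303.] 2864.5 [[0.4626 0.6748]] (array([470.3, 678.7]), array([140. ,  59.2]), -53.3)
[170. 293.] 2397.5 [[0.4688 0.5126]] (array([473. , 511.9]), array([100.3,  57.1]), -45.4)
[421. 205.] 1649.5 [[0.5617 0.2395]] (array([563. , 240.7]), array([44.8, 42.3]), -89.1)
[323. 189.] 3002.5 [[0.5819 0.3389]] (array([581.8, 339.1]), array([77.4, 41.4]), -14.7)
```

Run:
```python
from h import *
camera("side");camera("side")
o=get_obs();im=camera("wrist");cv2.imwrite("pics/w7.png",im[:,:,::-1]);print(o["position"],abs(o["joint_velocities"]).max(),np.degrees(np.arctan2(*R.from_quat(o["ee_rot"]).as_matrix()[1::-1,0])))
K,C=pose("wrist",o)
for c in blobs(cream(im),1300,9000):
    M=cv2.moments(c);u=(M['m10']/M['m00'],M['m01']/M['m00']);print(np.round(u),cast(u,K,C,.03).round(4),rect(cast(c[:,0],K,C,.035)))
```

```text
[0.60424616 0.33896763 0.22561017] 0.04767874662866561 -2.2285369519872202
[ 57. 352.] [[0.3967 0.6551]] (array([396.5, 654.7]), array([209.8,  33. ]), -50.7)
[ 26. 304.] [[0.4632 0.6731]] (array([470.5, 677.4]), array([131.3,  56.5]), -53.9)
[169. 294.] [[0.4694 0.5107]] (array([474. , 508.3]), array([92.9, 58.1]), -42.7)
[418. 206.] [[0.5618 0.2396]] (array([563.1, 240.8]), array([44.9, 42.2]), -89.0)
[320. 190.] [[0.5819 0.3388]] (array([581.9, 339.1]), array([77.5, 41.4]), -14.8)
```

View pics/w7.png

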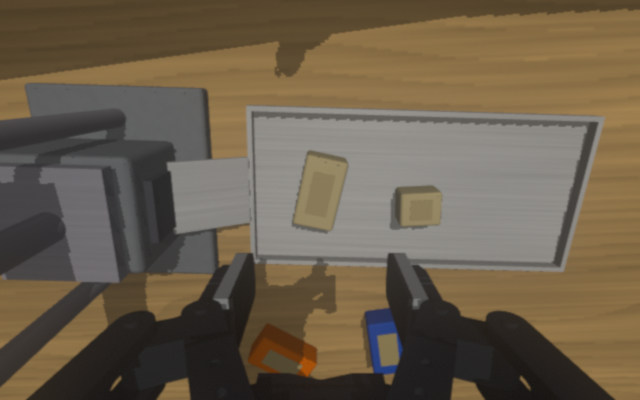

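The bar is in the centre column (320,190) at (0.582, 0.339), yaw -14.8°; the end piece at (418,206) is untouched. Align and descend.

Call:
step_arm:
  commands: [58,-0.038,0.003,-0.26,0,0,-0.069,58,-0.038,0.003,-0.26,0,0,-0.069,58,-0.038,0.003,-0.26,0,0,-0.069,58,-0.038,0.003,-0.26,0,0,-0.069,58,-0.038,0.003,-0.26,0,0,-0.069,58,-0.038,0.003,-0.29,0,0,-0.069,58,-0.038,0.003,-0.32,0,0,-0.069,58,-0.038,0.003,-0.345,0,0,-0.069,58,-0.038,0.003,-0.361,0,0,-0.069,58,-0.038,0.003,-0.361,0,0,-0.069]

```text
clock: 13.05
position: [0.5818, 0.3386, 0.0071]
ee_rot: [0.992, -0.129, -0.001, 0.001]
ft_force: [0.9, 0.2, -0.5]
grip_width: 0.678
grasp_force: 0.0
```

Call:
step_arm:
  commands: [34,0,0,0.002,0,0,0,34,0,0,0.002,0,0,0,34,0,0,0.002,0,0,0,34,0,0,0.002,0,0,0,34,0,0,0.002,0,0,0,34,0,0,0.002,0,0,0,34,0,0,0.02,0,0,0,34,0,0,0.05,0,0,0,34,0,0,0.1,0,0,0,34,0,0,0.16,0,0,0]
  squeeze: 40

```text
clock: 14.3
position: [0.5821, 0.3387, 0.1057]
ee_rot: [0.992, -0.129, -0.0, 0.0]
ft_force: [-0.0, 0.2, -1.3]
grip_width: 0.481
grasp_force: 41.6
```

Call:
step_arm:
  commands: [34,0.002,-0.05,0.02,0,0,0.01,34,0.004,-0.14,0.03,0,0,0.02,34,0.007,-0.24,0.03,0,0,0.03,34,0.01,-0.34,0.03,0,0,0.04,34,0.012,-0.44,0.03,0,0,0.05,34,0.015,-0.54,0.03,0,0,0.06,34,0.018,-0.64,0.03,0,0,0.069,34,0.021,-0.74,0.03,0,0,0.069,34,0.023,-0.81,0.03,0,0,0.069,34,0.023,-0.838,0.03,0,0,0.069]

```text
clock: 15.55
position: [0.5958, -0.1674, 0.1232]
ee_rot: [1.0, -0.023, 0.0, 0.001]
ft_force: [0.8, 0.9, -0.6]
grip_width: 0.483
grasp_force: 41.5
```

Run:
```python
from h import *
camera("side");camera("side")
o=get_obs();print(o["position"],o["grip_width"],np.degrees(np.arctan2(*R.from_quat(o["ee_rot"]).as_matrix()[1::-1,0])))
im=camera("wrist");cv2.imwrite("pics/w8.png",im[:,:,::-1])
```

```text
[ 0.59603032 -0.16581751  0.1228048 ] 0.4856706762567733 -2.5618297831256998
```

View pics/w8.png

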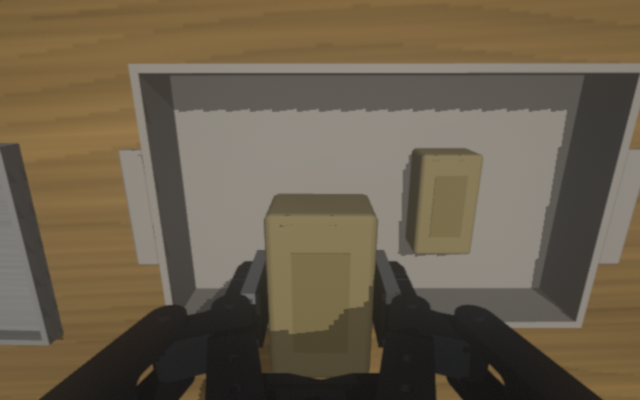

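The first bar lies flat and square in the caddy at (445,200), with a clear gap beside the held one. Lower.

Call:
step_arm:
  commands: [34,0,0,-0.05,0,0,0,34,0,0,-0.1,0,0,0,34,0,0,-0.14,0,0,0,34,0,0,-0.165,0,0,0,34,0,0,-0.178,0,0,0,34,0,0,-0.184,0,0,0,34,0,0,-0.187,0,0,0,34,0,0,-0.189,0,0,0,34,0,0,-0.19,0,0,0,34,0,0,-0.19,0,0,0]

```text
clock: 16.95
position: [0.5966, -0.1641, 0.0098]
ee_rot: [1.0, -0.021, 0.0, 0.0]
ft_force: [-6.6, 1.0, 11.0]
grip_width: 0.48
grasp_force: 43.0
```

Contact (11 N). Release and rise.

Call:
step_arm:
  commands: [44,0,0,0,0,0,0,50,0,0,0,0,0,0,58,0,0,0,0,0,0,58,0,0,0,0,0,0,58,0,0,0,0,0,0,58,0,0,0.03,0,0,0,58,0,0,0.08,0,0,0,58,0,0,0.16,0,0,0,58,0,0,0.26,0,0,0,58,0,0,0.36,0,0,0]

```text
clock: 18.2
position: [0.5959, -0.1638, 0.2276]
ee_rot: [1.0, -0.021, 0.001, 0.0]
ft_force: [0.8, 0.1, -0.2]
grip_width: 0.68
grasp_force: 0.0
```

Run:
```python
from h import *
im=camera("wrist");cv2.imwrite("pics/w9.png",im[:,:,::-1])
s=camera("scene");o=get_obs();print(o["position"],o["ft_force"])
K,C=pose("wrist",o)
for c in blobs(cream(im),500,9000): print(rect(cast(c[:,0],K,C,.035)))
```

```text
[ 0.59918756 -0.16439198  0.23347714] [0.2926948  0.48100148 0.941192  ]
(array([ 598.9, -166.4]), array([76.3, 42.6]), -2.8)
(array([ 595.5, -255.5]), array([77.2, 47. ]), -2.7)
```

View pics/w9.png

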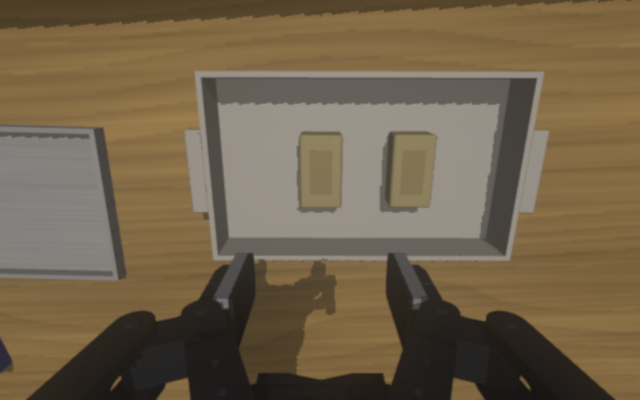

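Both bars lie flat and parallel, side by side, on the caddy floor at (320,170) and (411,170). The gripper is clear and open. Handing in.

```bash
python3 -c "
from workcell import *
print(hand_in())"
```

```text
the job is handed in; nothing more can be done
None
```

Both full-length bars lie flat, side by side, on the caddy's bottom; I left the end piece in the tray, and the job was handed in at about 18 s on the clock.

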